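# Gauge a culture dish and hold the gauge ready above it

## Task

Pick up the bridge height gauge by its grey handle from its steel setting plate and stand it squarely and centrally over the round culture dish, one foot either side, both feet down on the bench so that the sprung plunger on the lid reads the dish's height; leave it so for a full second. Then lift the gauge straight up and finish while still holding it, level and still, directly above the dish with its feet between 10 and 25 cm above the bench. Do not shift the dish or press on it with anything but the plunger, do not tip the gauge, and leave the other things alone.

Things in the scene. Friction and masses are not known exactly. Their poses are not given: they have to be found in the camera images.
- gauge: Bridge height gauge, loose, 0.2 to 0.4 kg: aluminium beam on two legs with steel feet, grey handle block on top; 122 (x) x 36 (y) x 108 (z) mm. Origin: its middle, level with the soles; x runs along the beam from foot to foot, z up. Feet 18 x 36 mm at x = -52 and +52 mm, 86 mm free between them; beam from 38 to 62 mm above the soles. Starts standing on the setting plate.
- gauge_grip (a point): Centre of the gauge's grey handle block, on the gauge's middle axis, 85 mm above the soles. The handle is 44 mm along the gauge's x, 24 mm thick along its y (close the fingers along y) and reaches from 62 to 108 mm above the soles. The beam right below it is also 24 mm thick. Axes as the gauge's.
- plunger (a joint): Gauge reading (m): how far the sprung plunger is pushed up. 0 = its foot level with the soles (on the bare plate or hanging free), at most 0.018. Standing on the bench over a part it reads that part's height, 0.015 on the dish. Its round flat foot, 18 mm across, is on the gauge's middle axis; the spring pushes down with 0.8 N at 0, 1.4 N at 0.015.
- dish_center (a point): Centre, half-way up, of the closed clear culture dish with pale pinkish content (almost white from above): a round flat dish with lid, 60 mm diameter, 15 mm high, flat on top, about 20 g, standing loose on the bench (top at z = 0.015).
- dish: The same culture dish; origin at the centre of its underside.
- plate: Fixed steel zero-setting plate under the gauge at the start, 150 (x) x 60 (y) x 10 mm high. Origin: centre of its underside on the bench; the gauge's x lies nearly along its x.
- under_lamp (a point): Obstacle mark, on the bench straight below the lamp box of the fixed microscope to the right. The lamp box, on a tall column, spans 52 mm each way in x and 54 mm each way in y about this point, 510 to 640 mm above the bench; column and microscope base lie beyond it (larger x). An arm that swings in from the right must pass in front of it, nearer the robot.
- beaker: Bystander: small clear beaker, 45 mm across, 59 mm high; origin at the centre of its underside.
- timer: Bystander: small flat bench timer, 66 x 64 x 20 mm; origin at the centre of its underside.
- tube: Bystander: capped tube standing upright, 34 mm across, 113 mm high; origin at the centre of its underside.
- slide: Bystander: thick glass counting slide lying flat, 34 x 75 x 8 mm; origin at the centre of its underside.
Not all that is in view belongs to the job. Leave any brown look-alike of the dish alone.

How it is judged:
By the outcome, as a careful person would: the job done as asked, in the order asked, and still so for the second after the job is handed in, while the arm keeps its last pose, push and grip.
It also fails if it takes over 48 s, if anything falls off the work surface, if the arm or the gripper's body presses on something with over 40 N, if the wrist force passes 120 N, or if a joint passes its speed limit or range.

## Robot

A 6-joint arm with a two-finger parallel gripper is mounted at the origin on a cart in front of the work surface, level with it; the furniture and walls round the work are solid. World frame = base frame: x ahead of the robot, y to its left, z up, the work surface at z = 0. Lengths are in mm, angles in rad, forces in N, time in s.
With the tool pointing down it reaches from about 275 to 750 mm from the base axis. Payload 10.2 kg.
Tool frame: the origin (TCP) lies midway between the tips of the shut fingers; the grasp point (between the pads) lies 19 mm behind it (ctrl.tcp_to_grasp is the z of the grasp point in the tool frame, in mm); z points along the fingers, y is the direction in which the jaws open and shut (so a half turn about z gives the same grasp; the last joint's range is limited). The gripper opens to 85 mm and grips with 20 to 120 N. Pads are 22 mm wide; open, the fingers measure 114 mm over their backs; the gripper's body (76 mm by 85 mm) begins 54 mm behind the grasp point. The pads swing forward as they close: fully open they stand 13 mm farther back than shut.
Start: joints at [1.083, 0.313, 1.498, -0, 1.331, -0.223], TCP at [137.414, 506.704, 231.294] pointing down, gripper open.
Joint ranges: [-2.94, 2.94], [-0.97, 2.17], [0.19, 2.56], [-1.23, 4.37], [0.02, 3.11], [-2.88, 2.88]. Speed limits (rad/s): [2.39, 2.39, 3.01, 3.14, 3.14, 3.14].

## Interface

Orientations are given as a unit quaternion [w, x, y, z].
In Python, from rig import sensors, capture, order, ctrl gives the robot as it stands. The module is installed in compiled form; this text tells all that it offers.
- The arm moves only by the tool play_rows, never from a script. Its argument "deltas" is a list of rows, each a list of 7 numbers: the shift along the world's x, y, z in units of 40 mm (1.0 is 40 mm), then the turn, a rotation vector about the world's x, y, z in units of 6 degrees (1.0 is 6 degrees), then the opening, from -1 (shut) to 1 (fully open). A call has 1 to 8 rows; each row shifts and turns the commanded pose from where the row before left it; what a row does not reach is not made up. A row lasts 1/12 s, in which the tool goes at most 41.7 mm and 7.16 degrees, less where a joint would pass 70% of its speed; a pose out of reach is approached as far as the arm can. A call is refused whole if a number of a shift passes 1 or a number of a turn 1, either way. A call with a gripper value outside its range is refused whole. The fingers move at their own pace and stop on an object; "squeeze" is the grip in N (left out, the last holds). Time passes only in rows, so rows that do not move let the fingers close. It gives the time, the measured TCP pose, the force and the opening at its end, in the units of the state.
- sensors.sense(): the state, without advancing time (a new reading comes with each control period).
- capture(name): name is "scene" or "top" or "wrist"; returns a dict with "pixels" (384x512x3 uint8, red, green, blue), "z_map" (384x512 float32, mm along the optical axis (not along the pixel's ray), 0 where there is no reading), "fx", "fy", "cx", "cy" (pixels), "eye" and "rotation" of the camera in the world; the wrist camera has in their place "tool_from_camera" (4x4, takes a point from camera to tool coordinates, whose origin is the TCP and whose axes are the flange's). Camera axes: x right, y down, z forward; pixel columns grow to the right and rows downward; lengths in mm; the calibration is good to about 2 mm. A picture is of the moment at which its call begins: read the wrist's pose just before it.
- order.finish_job(): hands the job in, once; it reports no verdict.
The state is a dict: "time_s": time; "joints": joint angles; "dq": joint speeds; "tau": joint torques, N m; "eef_pos": TCP position; "ee_rot": TCP orientation; "force": force on the tool from outside, world axes, zero at the start; "wrist_torque": the same for the moment, N m; "grip_width": opening from 0.0 (shut) to 1.0 (fully open).
Only numpy, scipy, OpenCV 4.12 (cv2) and the standard library are available. Lean on these libraries where they do the work, as an engineer would, in place of code of your own. Each camera call takes 0.05 s, during which the arm holds its last target. There are 200 camera calls.

## Working session

There is one attempt and no reset: what is moved stays moved. The work goes in short steps, Python scripts to look and compute and a tool call to move; the robot and the scene stay as the last step left them, time stands still between calls to the robot, and variables do not carry over. Pictures are saved under pics/ and viewed, about 8 in all and at most 12, crops included, and the job is handed in when it is done.

Besides the shell and the picture viewer there is one more tool, called as name(argument=value, ...) on one line, values as JSON. play_rows: Moves the arm, as the interface text tells. Its arguments: {"type":"object","properties":{"deltas":{"type":"array","items":{"type":"array","items":{"type":"number"}}},"squeeze":{"type":"number"}},"required":["deltas"]}

```bash
mkdir -p pics; cat > h.py <<'E'
import numpy as np, cv2
from rig import sensors, capture, order, ctrl
from scipy.spatial.transform import Rotation as R
def cam(n):
    s=sensors.sense(); c=capture(n)
    if n=="wrist":
        q=s["ee_rot"]; T=np.eye(4); T[:3,:3]=R.from_quat([q[1],q[2],q[3],q[0]]).as_matrix(); T[:3,3]=s["eef_pos"]
        M=T@np.array(c["tool_from_camera"]); c["eye"],c["rotation"]=M[:3,3],M[:3,:3]
    return c
def ray(c,u,v,z):
    d=np.array(c["rotation"])@np.array([(u-c["cx"])/c["fx"],(v-c["cy"])/c["fy"],1.]); e=np.array(c["eye"])
    return e+d*(z-e[2])/d[2]
def world(c):
    v,u=np.mgrid[:384,:512]; Z=c["z_map"]
    P=np.stack([(u-c["cx"])/c["fx"]*Z,(v-c["cy"])/c["fy"]*Z,Z],-1)
    return P@np.array(c["rotation"]).T+np.array(c["eye"])
def save(c,f,crop=None,k=1):
    p=c["pixels"][:,:,::-1]
    if crop: a,b,d,e=crop; p=p[b:e,a:d]
    cv2.imwrite("pics/"+f,cv2.resize(p,None,fx=k,fy=k,interpolation=cv2.INTER_CUBIC))
E
python3 - <<'E'
from h import *
print(sensors.sense(),ctrl.tcp_to_grasp)
a=cam("top"); b=cam("scene"); 
save(a,"top.png",k=1.5); save(b,"scene.png",k=1.5)
for c in (a,b): print(c["eye"],np.round(c["rotation"],3).tolist(),c["fx"])
np.save("top.npy",a,allow_pickle=True)
E
```

```text
{'time_s': 0.0, 'joints': array([ 1.08261161e+00,  3.13460347e-01,  1.49845510e+00, -1.02391200e-05,
        1.33100072e+00, -2.23393782e-01]), 'dq': array([-0.00123207,  0.00187744,  0.00094078,  0.00016382,  0.00283552,
        0.00068902]), 'tau': array([ 3.00468118e-04, -4.12269187e+01, -2.59737110e+01, -2.03476702e-04,
        4.26115395e-03,  4.36753908e-05]), 'eef_pos': array([137.28044605, 506.45996953, 230.72300212]), 'ee_rot': array([-2.25849499e-04,  1.32007784e-01,  9.91248459e-01, -6.22045327e-04]), 'force': array([ 0.18118641,  0.33675294, -0.4062303 ]), 'wrist_torque': array([0.01482513, 0.00713202, 0.04780075]), 'grip_width': 1.000854390739188} -18.700000000000003
[418.13747169   4.85222498 979.53243609] [-0.039, 0.716, -0.694, 0.066] 383.4873793602475
[203.69006378 520.92968626 833.83799342] [0.106, -0.266, 0.9, -0.329] 449.902792688702
```

View pics/top.png

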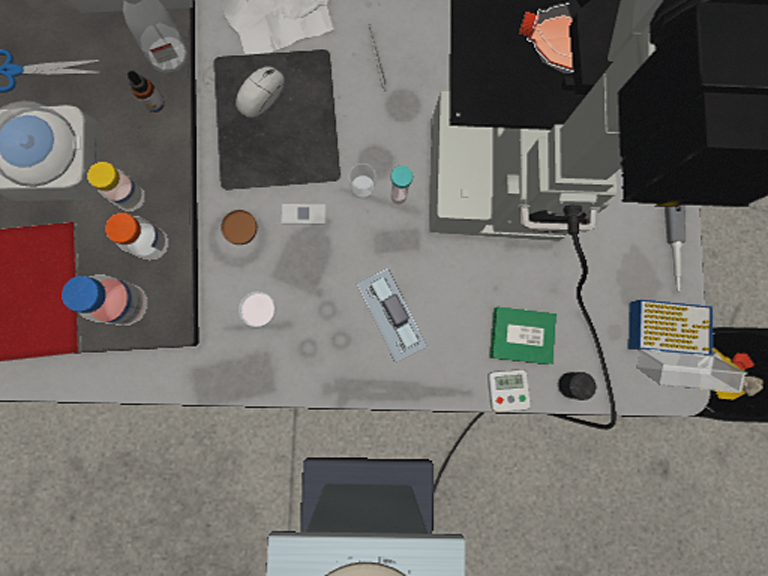

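View pics/scene.png

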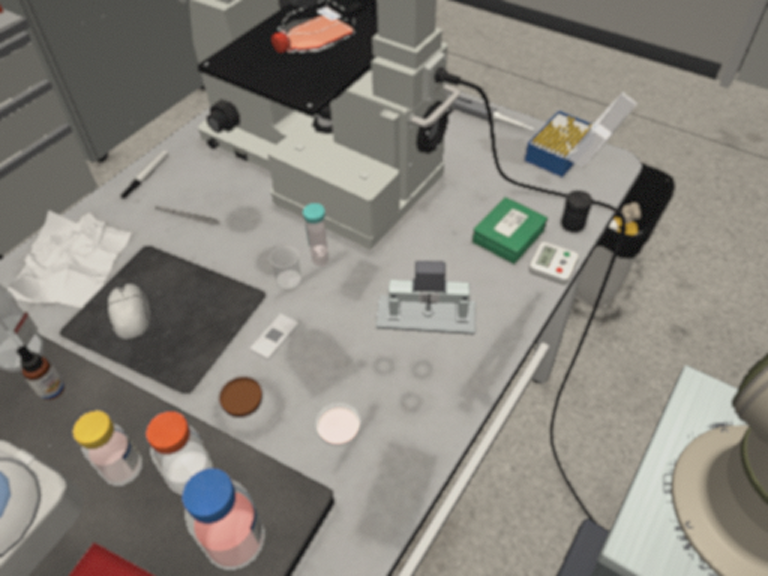

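The top view shows the gauge at about (264,207) in original pixels and the dish at about (171,207). The brown look-alike is at (159,151). Next I measure the gauge and dish.

```bash
cat >> h.py <<'E'
def cam2(n):
    c=cam(n); r=np.array(c["rotation"])
    if r.size==4: c["rotation"]=R.from_quat([r[1],r[2],r[3],r[0]]).as_matrix()
    return c
def blob(mask,u,v):
    n,l,st,ce=cv2.connectedComponentsWithStats(mask.astype(np.uint8)); 
    i=min((i for i in range(1,n) if st[i,4]>60),key=lambda i:np.hypot(*(ce[i]-[u,v]))); return l==i
E
python3 - <<'E'
from h import *
c=cam2("top"); W=world(c); p=c["pixels"].astype(int)
print(np.round(c["rotation"],3).tolist(), W[207,230],p[207,171],p[207,264],p[180,250])
v=p.max(2); d=blob((p.min(2)>205)&(abs(np.indices(v.shape)[1]-171)<30),171,207)
ys,xs=np.nonzero(d); (u,w),r=cv2.minEnclosingCircle(np.c_[xs,ys].astype(np.float32))
print("dish",u,w,r,d.sum(),ray(c,u,w,15),ray(c,u+r,w,15),np.median(W[d],0))
# by depth: handle and beam
roi=np.zeros(v.shape,bool); roi[170:250,230:295]=1
for lo,hi in ((105,130),(60,85),(4,20)):
    m=blob(roi&(W[...,2]>lo)&(W[...,2]<hi),264,207)
    q=W[m]; rect=cv2.minAreaRect(q[:,:2].astype(np.float32)); print(lo,m.sum(),np.median(q[:,2]),rect)
E
```

```text
[[0.028, -0.989, 0.148], [-0.999, -0.033, -0.035], [0.04, -0.147, -0.988]] [514.02604386  49.93920437   2.53176437] [218 209 206] [122 121 125] [148 148 144]
dish 172.38198852539062 206.43167114257812 10.978201866149902 310 [509.6579977  193.26298549  15.        ] [510.52649433 165.98767697  15.        ] [508.54893219 195.36805592  16.5360031 ]
105 210 118.7609907458683 ((507.6390686035156, -30.235931396484375), (43.9565544128418, 23.989233016967773), 30.749601364135742)
60 329 73.086783188028 ((507.4519348144531, -30.251506805419922), (117.26348114013672, 26.509382247924805), 30.287799835205078)
4 821 11.521046767452049 ((510.494384765625, -28.789779663085938), (157.95521545410156, 67.13349914550781), 29.605249404907227)
```

Everything measured is plausible: the handle top is 44×24 mm at (507.6, -30.2) with yaw about 30.5°, and the dish is near (509, 194.5). I'm moving above the gauge with a +45.7° yaw turn.

play_rows(deltas=[[0.385,-0.56,-0.05,0,0,0.317,1],[0.385,-0.56,-0.05,0,0,0.317,1],[0.385,-0.56,-0.05,0,0,0.317,1],[0.385,-0.56,-0.05,0,0,0.317,1],[0.385,-0.56,-0.05,0,0,0.317,1],[0.385,-0.56,-0.05,0,0,0.317,1],[0.385,-0.56,-0.05,0,0,0.317,1],[0.385,-0.56,-0.05,0,0,0.317,1]])

```text
time_s: 0.82
eef_pos: [261.0, 326.3, 215.1]
ee_rot: [-0.0, -0.001, 1.0, -0.0]
force: [-0.2, 0.0, 0.7]
grip_width: 1.0
```

play_rows(deltas=[[0.385,-0.56,0,0,0,0.317,1],[0.385,-0.56,0,0,0,0.317,1],[0.385,-0.56,0,0,0,0.317,1],[0.385,-0.56,0,0,0,0.317,1],[0.385,-0.56,0,0,0,0.317,1],[0.385,-0.56,0,0,0,0.317,1],[0.385,-0.56,0,0,0,0.317,1],[0.385,-0.56,0,0,0,0.317,1]])

```text
time_s: 1.48
eef_pos: [384.3, 147.0, 215.2]
ee_rot: [-0.0, -0.134, 0.991, 0.0]
force: [0.4, 0.4, 0.9]
grip_width: 1.0
```

play_rows(deltas=[[0.385,-0.56,0,0,0,0.317,1],[0.385,-0.56,0,0,0,0.317,1],[0.385,-0.56,0,0,0,0.317,1],[0.385,-0.56,0,0,0,0.317,1],[0.385,-0.56,0,0,0,0.317,1],[0.385,-0.56,0,0,0,0.317,1],[0.385,-0.56,0,0,0,0.317,1],[0,0,0,0,0,0,1]])

```text
time_s: 2.15
eef_pos: [493.3, -11.8, 214.7]
ee_rot: [-0.0, -0.246, 0.969, -0.0]
force: [-0.5, -0.5, -0.5]
grip_width: 0.997
```

```bash
python3 - <<'E'
from h import *
c=cam2("wrist"); W=world(c); save(c,"w1.png",k=1.3)
print(c["eye"], np.round(c["rotation"][:,2],3))
for lo,hi in ((105,130),(60,85)):
    m=(W[...,2]>lo)&(W[...,2]<hi)&(np.hypot(W[...,0]-507,W[...,1]+30)<90)&(c["z_map"]>0)
    if m.sum()<50: print("none"); continue
    m=blob(m,*np.argwhere(m)[:,::-1].mean(0))
    q=W[m]; print(lo,m.sum(),np.median(q[:,2]),cv2.minAreaRect(q[:,:2].astype(np.float32)))
E
```

```text
[422.42523342 -49.80955167 357.47281428] [ 0.277  0.149 -0.949]
105 1267 117.6868428081579 ((507.8428955078125, -31.898937225341797), (43.40679168701172, 24.10600471496582), 30.352258682250977)
60 1438 71.88786320492821 ((508.0546875, -31.869720458984375), (117.20951843261719, 26.71640968322754), 30.130823135375977)
```

View pics/w1.png

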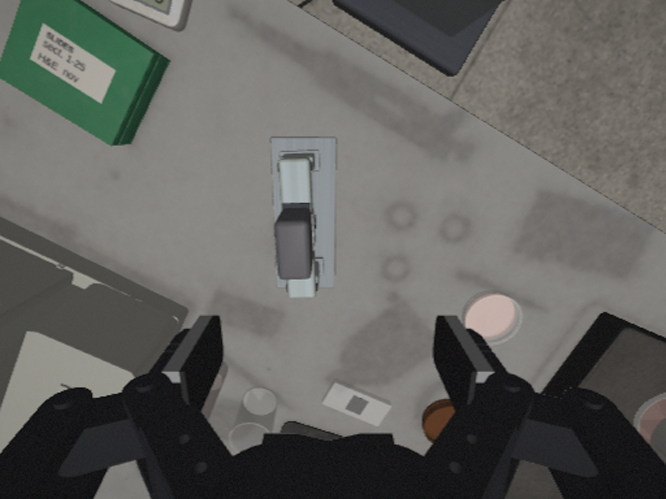

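The wrist view shows the handle clear between the open fingers at about (293,240) in the picture, with the dish at (490,316). Both measurements agree to 2 mm. I'll align and then descend.

play_rows(deltas=[[0.18,-0.25,0,0,0,0.15,1],[0.18,-0.25,0,0,0,0.15,1],[0,0,-0.5,0,0,0,1],[0,0,-0.5,0,0,0,1],[0,0,-0.5,0,0,0,1],[0,0,-0.4,0,0,0,1],[0,0,0,0,0,0,1]])

```text
time_s: 2.78
eef_pos: [504.1, -27.4, 136.5]
ee_rot: [-0.002, -0.262, 0.965, 0.002]
force: [0.4, 0.4, -0.3]
grip_width: 0.999
```

play_rows(deltas=[[0,0,-0.4,0,0,0,1],[0,0,-0.4,0,0,0,1],[0,0,-0.4,0,0,0,1],[0,0,-0.3,0,0,0,1],[0,0,0,0,0,0,1],[0,0,0,0,0,0,1]])

```text
time_s: 3.28
eef_pos: [506.1, -28.2, 80.1]
ee_rot: [0.0, -0.262, 0.965, -0.0]
force: [0.6, 1.3, 0.8]
grip_width: 1.001
```

play_rows(deltas=[[0.04,-0.08,-0.1,0,0,0,1],[0,0,0,0,0,0,1],[0,0,0,0,0,0,0],[0,0,0,0,0,0,-0.2],[0,0,0,0,0,0,-0.3]], squeeze=30)

```text
time_s: 3.7
eef_pos: [507.8, -31.7, 75.6]
ee_rot: [0.0, -0.262, 0.965, -0.0]
force: [-0.1, 0.5, -0.3]
grip_width: 0.608
```

play_rows(deltas=[[0,0,0,0,0,0,-1],[0,0,0,0,0,0,-1],[0,0,0,0,0,0,-1],[0,0,0,0,0,0,-1],[0,0,0,0,0,0,-1],[0,0,0,0,0,0,-1]])

```text
time_s: 4.2
eef_pos: [507.7, -31.8, 75.5]
ee_rot: [0.0, -0.262, 0.965, -0.0]
force: [-0.0, 0.9, 2.6]
grip_width: 0.274
```

Gripped, with an opening of about 23–24 mm. I'm raising the grip force and lifting.

play_rows(deltas=[[0,0,0,0,0,0,-1],[0,0,0,0,0,0,-1],[0,0,0.1,0,0,0,-1],[0,0,0.3,0,0,0,-1],[0,0,0.5,0,0,0,-1],[0,0,0.6,0,0,0,-1],[0,0,0.5,0,0,0,-1],[0,0,0,0,0,0,-1]], squeeze=60)

```text
time_s: 4.87
eef_pos: [508.9, -32.0, 158.5]
ee_rot: [0.002, -0.262, 0.965, -0.001]
force: [-0.2, 0.1, -1.8]
grip_width: 0.275
```

```bash
python3 - <<'E'
from h import *
c=cam2("wrist"); save(c,"w2.png",k=1.3); W=world(c); s=sensors.sense(); print(s["eef_pos"],s["force"])
p=c["pixels"].astype(int)
m=(np.abs(W[...,2]-15)<8)&(np.hypot(W[...,0]-509,W[...,1]-194)<45)
q=W[m]; print("n",m.sum(), p.shape)
uv=c["rotation"].T@(np.array([509,194,15])-c["eye"]); print(uv[:2]/uv[2]*c["fx"]+[c["cx"],c["cy"]])
E
```

```text
[508.05047266 -31.76384245 156.2107934 ] [-0.25136017  0.24812586 -3.79690867]
n 1945 (384, 512, 3)
[418.24455047 268.78265178]
```

View pics/w2.png

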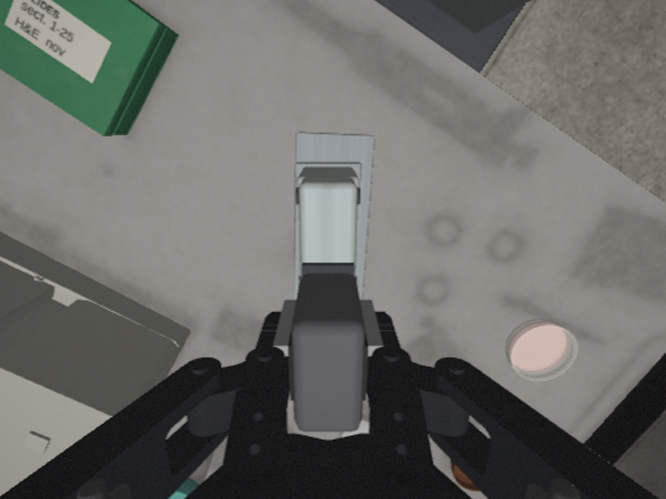

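The gauge is held squarely, and the dish is visible at (541,348) in the picture. Now I measure the dish from its depth points in this view and the top view.

```bash
python3 - <<'E'
from h import *
for n in ("wrist","top"):
    c=cam2(n); W=world(c); near=np.hypot(W[...,0]-509,W[...,1]-194)<50
    bz=np.median(W[...,2][near&(np.hypot(W[...,0]-509,W[...,1]-194)>42)])
    m=near&(W[...,2]>bz+11)&(W[...,2]<bz+20)
    q=W[m][:,:2].astype(np.float32); print(n,bz,m.sum(),np.median(W[m][:,2]),cv2.minEnclosingCircle(q),(np.percentile(q,2,0)+np.percentile(q,98,0))/2,q.mean(0))
    p=c["pixels"].astype(int); k=near&(p[...,0]-p[...,2]>12)&(p.min(2)>150)
    ys,xs=np.nonzero(k); e=cv2.fitEllipse(cv2.convexHull(np.c_[xs,ys].astype(np.int32))); print(" pink",e,ray(c,*e[0],10),ray(c,*e[0],15))
c=cam2("wrist"); save(c,"w3.png",(370,220,460,310),6)
E
```

```text
wrist 0.18932996255949774 1856 14.918668784346636 ((512.8231811523438, 196.07992553710938), 30.567829132080078) [512.2855 195.0809] [511.7315  194.30869]
 pink ((414.9908142089844, 269.6082763671875), (33.3696174621582, 46.98394775390625), 62.254547119140625) [511.30420167 194.4957792   10.        ] [510.03727813 189.87980758  15.        ]
top 1.5732876080040228 445 16.35189848375012 ((511.29815673828125, 197.55799865722656), 30.262094497680664) [511.7782  197.39143] [511.38596 197.46236]
 pink ((171.08804321289062, 206.00057983398438), (19.910266876220703, 20.557737350463867), 46.97454833984375) [511.11744976 197.53496557  10.        ] [510.63794039 196.54127659  15.        ]
```

View pics/w3.png

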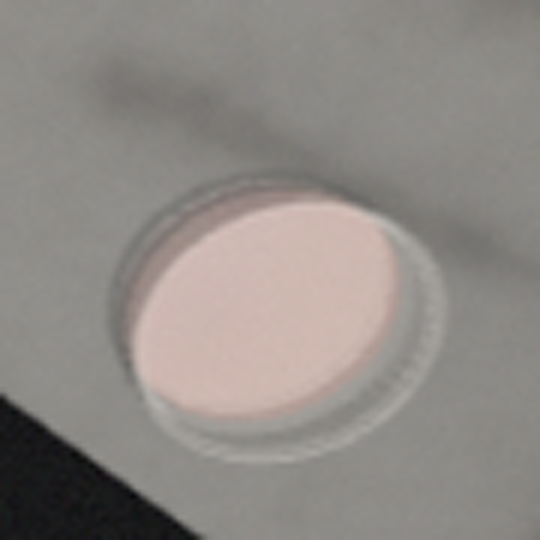

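play_rows(deltas=[[0.01,0.2,0,0,0,0,-1],[0.01,0.4,0,0,0,0,-1],[0.01,0.6,0,0,0,0,-1],[0.01,0.6,0,0,0,0,-1],[0.01,0.6,0,0,0,0,-1],[0.01,0.6,0,0,0,0,-1],[0.01,0.6,0,0,0,0,-1],[0.01,0.6,0,0,0,0,-1]])

```text
time_s: 5.73
eef_pos: [510.1, 138.0, 154.2]
ee_rot: [-0.001, -0.262, 0.965, 0.0]
force: [0.2, -0.2, -3.1]
grip_width: 0.271
```

play_rows(deltas=[[0.01,0.6,0,0,0,0,-1],[0,0.5,0,0,0,0,-1],[0,0.3,0,0,0,0,-1],[0,0.09,0,0,0,0,-1],[0,0,0,0,0,0,-1],[0,0,0,0,0,0,-1],[0,0,0,0,0,0,-1]])

```text
time_s: 6.32
eef_pos: [511.3, 194.9, 155.2]
ee_rot: [-0.0, -0.261, 0.965, -0.0]
force: [0.0, -0.8, -2.8]
grip_width: 0.274
```

```bash
python3 - <<'E'
from h import *
c=cam2("wrist"); save(c,"w4.png",k=1.3); W=world(c); s=sensors.sense(); print(s["eef_pos"],s["ee_rot"],s["force"])
for n in ("wrist","top"):
    c=cam2(n); W=world(c)
    near=np.hypot(W[...,0]-512,W[...,1]-196)<50
    m=near&(W[...,2]>10)&(W[...,2]<20); q=W[m][:,:2]
    if m.sum()>30:
        # circle fit, free centre, to convex hull of the top patch
        print(n,m.sum(),np.percentile(q,[1,99],0).tolist())
    b=(W[...,2]>130)&(W[...,2]<175)&(np.hypot(W[...,0]-512,W[...,1]-196)<75); 
    print(n,b.sum(),np.median(W[b][:,2]) if b.any() else 0, cv2.minAreaRect(W[b][:,:2].astype(np.float32)) if b.any() else 0)
save(c,"t4.png",(110,150,240,250),5)
E
```

```text
[511.34058214 194.96446906 155.24091717] [-1.02993924e-04 -2.61350967e-01  9.65243833e-01 -6.54527482e-05] [-0.24900236  0.32363884 -3.32810443]
wrist 339 [[485.3294064551171, 166.94416511836855], [537.721306671597, 225.8644897697753]]
wrist 4641 152.06164567545557 ((483.7879333496094, 178.63319396972656), (53.02101135253906, 50.60272979736328), 30.76710319519043)
top 229 [[488.62828563367657, 169.2825261639496], [540.4465483006009, 203.49401656317855]]
top 178 152.18835513553933 ((486.5271301269531, 168.76226806640625), (61.96331024169922, 23.622360229492188), 3.36153244972229)
```

View pics/w4.png

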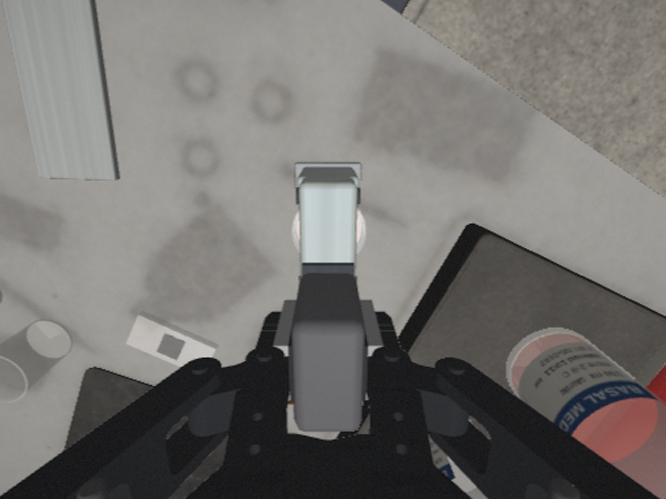

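View pics/t4.png

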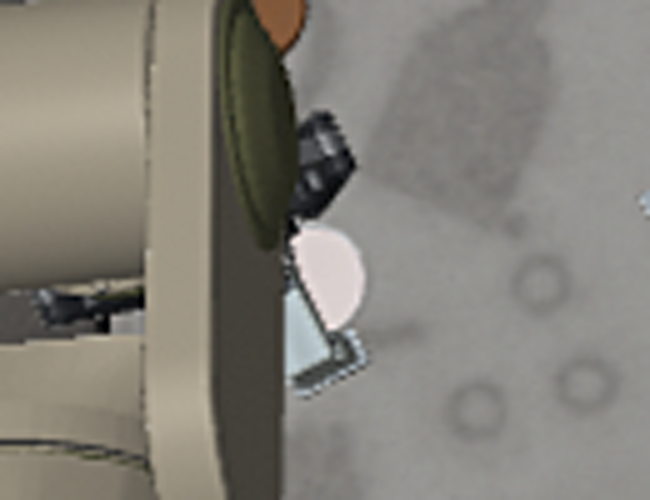

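The wrist view shows the dish centred laterally about the beam: dish edges at 293 and 367, beam edges at 298 and 358. I'm nudging 0.8 mm and descending.

play_rows(deltas=[[0.02,0.02,-0.2,0,0,0,-1],[0,0,-0.4,0,0,0,-1],[0,0,-0.4,0,0,0,-1],[0,0,-0.3,0,0,0,-1],[0,0,-0.1,0,0,0,-1],[0,0,0,0,0,0,-1],[0,0,0,0,0,0,-1]])

```text
time_s: 7.05
eef_pos: [512.3, 196.7, 99.6]
ee_rot: [0.0, -0.262, 0.965, -0.0]
force: [0.8, -0.0, -2.5]
grip_width: 0.271
```

```bash
python3 - <<'E'
from h import *
from scipy.optimize import least_squares
s=sensors.sense(); print(s["eef_pos"],s["ee_rot"],s["force"])
c=cam2("wrist"); W=world(c); P=np.array([512,195.7])
ax=np.array([np.cos(.529),np.sin(.529)]); ay=np.array([-ax[1],ax[0]])
m=(np.hypot(*(W[...,:2]-P).transpose(2,0,1))<45)&(W[...,2]>11)&(W[...,2]<19); q=W[m][:,:2]-s["eef_pos"][:2]
L=np.c_[q@ax,q@ay]; print(m.sum(),np.percentile(L,[1,99],0).tolist())
# silhouette in bins along gauge x: extremes in gauge y
for sgn in (-1,1):
    for x0 in range(-30,30,6):
        k=(L[:,0]>=x0)&(L[:,0]<x0+6)&(L[:,1]*sgn>12)
        if k.sum()>8: print(sgn,x0+3,round(sgn*np.percentile(L[k,1]*sgn,97),1),k.sum())
save(c,"w5.png",(180,60,330,200),5)
E
```

```text
[512.25590093 196.65806057  99.55488052] [ 1.92252333e-04 -2.61876709e-01  9.65101317e-01 -2.21912080e-05] [ 0.77104233 -0.01457691 -2.52069085]
987 [[-21.791071375865638, -29.370756083300755], [20.154146925909846, 28.777912269346153]]
-1 -21 -23.1 28
-1 -15 -26.5 64
-1 -9 -28.5 84
-1 -3 -29.4 88
-1 3 -29.6 87
-1 9 -28.6 79
-1 15 -26.4 55
-1 21 -22.9 14
1 -21 22.7 28
1 -15 25.7 60
1 -9 28.0 78
1 -3 29.2 90
1 3 29.3 91
1 9 27.9 78
1 15 25.5 49
1 21 22.7 14
```

View pics/w5.png

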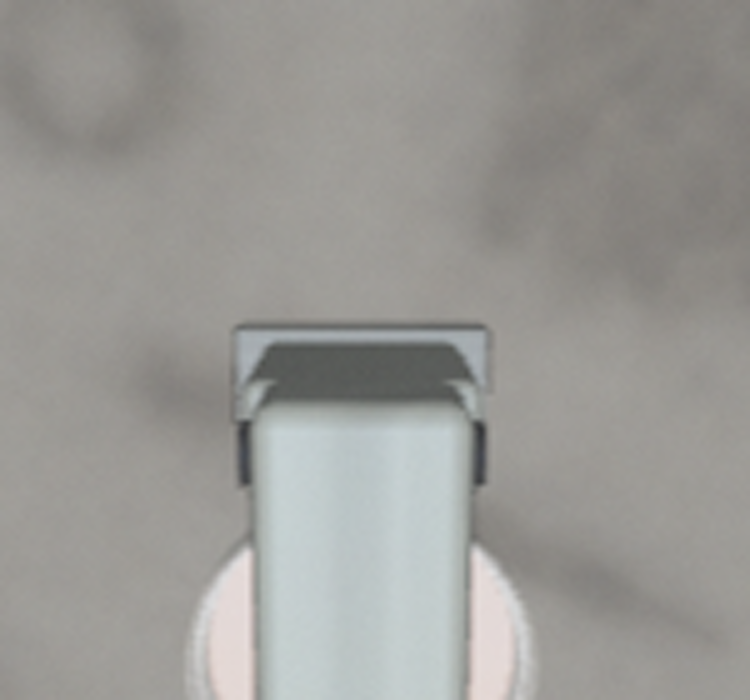

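The close view shows the dish centred under the gauge, and its rim is symmetric to within about 0.3 mm in both directions. Next I descend to just above the bench.

play_rows(deltas=[[0,0,-0.2,0,0,0,-1],[0,0,-0.25,0,0,0,-1],[0,0,-0.15,0,0,0,-1],[0,0,-0.1,0,0,0,-1],[0,0,-0.08,0,0,0,-1],[0,0,-0.03,0,0,0,-1],[0,0,0,0,0,0,-1],[0,0,0,0,0,0,-1]])

```text
time_s: 7.77
eef_pos: [511.9, 196.7, 67.0]
ee_rot: [-0.0, -0.262, 0.965, 0.0]
force: [-0.4, 0.0, -1.2]
grip_width: 0.276
```

play_rows(deltas=[[0,0,-0.02,0,0,0,-1],[0,0,0,0,0,0,-1],[0,0,-0.02,0,0,0,-1],[0,0,0,0,0,0,-1]])

```text
time_s: 8.1
eef_pos: [512.0, 196.7, 65.5]
ee_rot: [0.0, -0.262, 0.965, -0.0]
force: [-1.8, -0.9, 1.8]
grip_width: 0.271
```

play_rows(deltas=[[0,0,-0.015,0,0,0,-1],[0,0,0,0,0,0,-1],[0,0,0,0,0,0,-1]])

```text
time_s: 8.35
eef_pos: [512.1, 196.7, 65.5]
ee_rot: [0.0, -0.262, 0.965, -0.0]
force: [-5.0, -1.9, 7.8]
grip_width: 0.275
```

play_rows(deltas=[[0,0,-0.01,0,0,0,-1],[0,0,0,0,0,0,-1],[0,0,0,0,0,0,-1]])

```text
time_s: 8.6
eef_pos: [512.1, 196.7, 65.5]
ee_rot: [0.0, -0.262, 0.965, -0.0]
force: [-5.7, -2.7, 11.8]
grip_width: 0.275
```

The feet are on the bench: TCP height matches the plate reference minus 10 mm, and the force is +12 N without further descent. Holding for 2 s.

play_rows(deltas=[[0,0,0,0,0,0,-1],[0,0,0,0,0,0,-1],[0,0,0,0,0,0,-1],[0,0,0,0,0,0,-1],[0,0,0,0,0,0,-1],[0,0,0,0,0,0,-1],[0,0,0,0,0,0,-1],[0,0,0,0,0,0,-1]])

```text
time_s: 9.27
eef_pos: [512.1, 196.7, 65.5]
ee_rot: [0.0, -0.262, 0.965, -0.0]
force: [-6.1, -2.1, 11.2]
grip_width: 0.276
```

play_rows(deltas=[[0,0,0,0,0,0,-1],[0,0,0,0,0,0,-1],[0,0,0,0,0,0,-1],[0,0,0,0,0,0,-1],[0,0,0,0,0,0,-1],[0,0,0,0,0,0,-1],[0,0,0,0,0,0,-1],[0,0,0,0,0,0,-1]])

```text
time_s: 9.93
eef_pos: [512.1, 196.7, 65.5]
ee_rot: [0.0, -0.262, 0.965, -0.0]
force: [-6.4, -2.2, 12.0]
grip_width: 0.274
```

play_rows(deltas=[[0,0,0,0,0,0,-1],[0,0,0,0,0,0,-1],[0,0,0,0,0,0,-1],[0,0,0,0,0,0,-1],[0,0,0,0,0,0,-1],[0,0,0,0,0,0,-1],[0,0,0,0,0,0,-1],[0,0,0,0,0,0,-1]])

```text
time_s: 10.6
eef_pos: [512.1, 196.7, 65.5]
ee_rot: [0.0, -0.262, 0.965, -0.0]
force: [-6.7, -2.3, 11.5]
grip_width: 0.276
```

```bash
python3 - <<'E'
from h import *
s=sensors.sense(); print(s["wrist_torque"],s["force"])
c=cam2("scene"); uv=c["rotation"].T@(np.array([512,196,20])-c["eye"]); u,v=(uv[:2]/uv[2]*c["fx"]+[c["cx"],c["cy"]]).astype(int)
print(u,v); save(c,"s6.png",(max(u-60,0),max(v-60,0),u+60,v+50),5)
E
```

```text
[-0.22985713  1.07000758  0.00710534] [-6.73878552 -2.30287181 11.4531482 ]
224 279
```

View pics/s6.png

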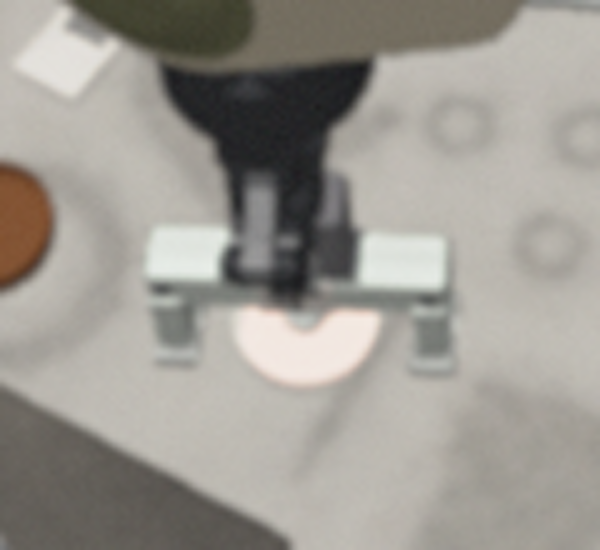

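The scene view shows the gauge standing over the dish, with feet at (175,350) and (432,360), the dish midway at (305,345) and the plunger on its middle. Now lifting straight up about 160 mm.

play_rows(deltas=[[0,0,0.05,0,0,0,-1],[0,0,0.1,0,0,0,-1],[0,0,0.25,0,0,0,-1],[0,0,0.4,0,0,0,-1],[0,0,0.5,0,0,0,-1],[0,0,0.5,0,0,0,-1],[0,0,0.5,0,0,0,-1],[0,0,0.5,0,0,0,-1]])

```text
time_s: 11.32
eef_pos: [511.9, 196.7, 177.8]
ee_rot: [0.0, -0.262, 0.965, 0.0]
force: [0.2, 0.5, -2.8]
grip_width: 0.272
```

play_rows(deltas=[[0,0,0.5,0,0,0,-1],[0,0,0.4,0,0,0,-1],[0,0,0.25,0,0,0,-1],[0,0,0.1,0,0,0,-1],[0,0,0,0,0,0,-1],[0,0,0,0,0,0,-1],[0,0,0,0,0,0,-1],[0,0,0,0,0,0,-1]])

```text
time_s: 11.98
eef_pos: [511.7, 196.6, 225.4]
ee_rot: [-0.001, -0.262, 0.965, 0.0]
force: [0.3, 0.3, -3.9]
grip_width: 0.271
```

play_rows(deltas=[[0,0,0,0,0,0,-1],[0,0,0,0,0,0,-1],[0,0,0,0,0,0,-1],[0,0,0,0,0,0,-1],[0,0,0,0,0,0,-1],[0,0,0,0,0,0,-1]])

```text
time_s: 12.48
eef_pos: [512.0, 196.7, 226.3]
ee_rot: [-0.0, -0.262, 0.965, 0.0]
force: [-0.2, -0.9, -3.3]
grip_width: 0.271
```

```bash
python3 - <<'E'
from h import *
s=sensors.sense(); print(s["eef_pos"],s["ee_rot"],s["force"],np.abs(s["dq"]).max())
c=cam2("wrist"); W=world(c); P=s["eef_pos"][:2]; ax=np.array([np.cos(.529),np.sin(.529)]); ay=np.array([-ax[1],ax[0]])
m=(np.hypot(*(W[...,:2]-P).transpose(2,0,1))<45)&(W[...,2]>11)&(W[...,2]<19); q=W[m][:,:2]-P
L=np.c_[q@ax,q@ay]; print(m.sum(),np.percentile(L,[1,99],0).tolist())
c=cam2("scene"); save(c,"s7.png",(130,130,330,330),3)
E
```

```text
[511.99927933 196.70748744 226.25308887] [-3.02252015e-05 -2.61989570e-01  9.65070704e-01  1.21186954e-05] [-0.2036454  -0.8831763  -3.25551639] 0.0013745374649455316
25 [[-3.8791112584376957, -30.36787392779922], [7.651317202786446, 28.63468958253521]]
```

View pics/s7.png

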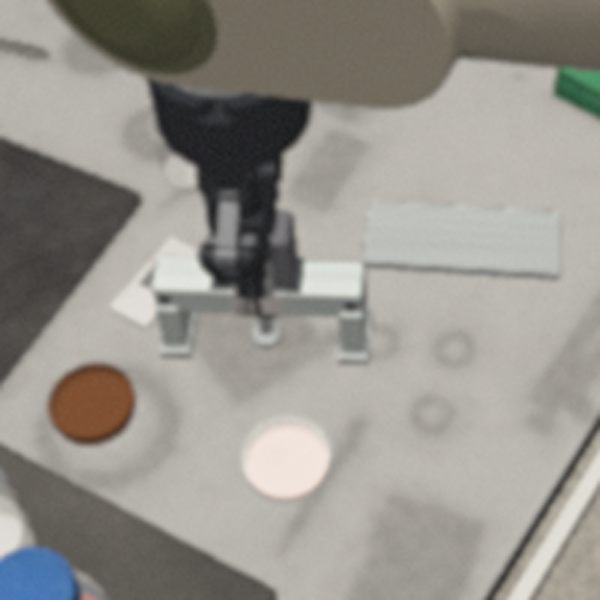

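The last view shows the gauge level in the gripper, with its plunger back down at about (265,335), and the dish undisturbed at (287,458). Feet are about 161 mm above the bench. Handing in.

```bash
python3 -c "
from h import *
print(order.finish_job())"
```

```text
the job is handed in; nothing more can be done
None
```

The job is done and handed in at about 12.6 s of the 48 s allowed; the hand-in gave no verdict.

- **Pick-up:** I gripped the gauge by its handle at (507.7, -31.8) mm and lifted it off the setting plate. The top and wrist camera views of the handle differed by about 1.7 mm in y. I trusted the wrist view.
- **Placing:** I stood it over the dish at (512, 196.7) mm. Both feet were on the bench, with about 12 N of upward force at the wrist, for over 2 s. A wrist view just before lowering showed the dish central to within about 0.5 mm.
- **Lift:** I raised it straight up. It is still held, level and still, directly above the dish, with its feet about 161 mm above the bench.

**Last checks:** the tool position matches the placing position to 0.1 mm, joint speeds are about zero, and the dish looks undisturbed in the scene picture. The final wrist depth check saw only 25 dish points. It was consistent across the gauge (-30.4 to +28.6 mm) but too sparse to confirm centring along it. I never read the plunger value directly. The 15 mm reading is inferred from the feet being down on the bench.

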